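# Clamp a petri dish under an over-centre hold-down arm

## Robot

A 7-joint arm with a two-finger parallel gripper is mounted at the origin on a cart in front of the work surface, level with it; the furniture and walls round the work are solid. World frame = base frame: x ahead of the robot, y to its left, z up, the work surface at z = 0. Lengths are in m, angles in degrees, forces in N, time in s.
With the tool pointing down it reaches from about 0.35 to 0.9 m from the base axis. Payload 8.1 kg.
Tool frame: the origin (TCP) lies at the very end of the fingers, on their centre line; the grasp point (between the pads) lies behind it (pinch_z is the z of the grasp point in the tool frame, in m); z points along the fingers, y is the direction in which the jaws open and shut (so a half turn about z gives the same grasp; the last joint's range is limited). The gripper opens to 92 mm and grips with 3 to 60 N. Pads are 19 mm wide; open, the fingers measure 130 mm over their backs; the gripper's body (75 mm by 190 mm) begins 47 mm behind the grasp point.
Start: joints at [-76.811, 24.895, 1.432, 90.138, -0.665, 64.973, -4.303], TCP at [0.204, 0.591, 0.227] pointing down, gripper open.
Joint ranges: [-149.89, 149.89], [-25.12, 119.58], [-72.63, 75.52], [4.76, 147.25], [-75.54, 255.54], [6.69, 114.76], [-157.13, 157.13]. Speed limits (degrees/s): [127.2, 127.2, 172.46, 172.46, 180, 180, 180].

## Interface

Orientations are given as a 3x3 rotation matrix whose columns are the frame's x, y, z axes.
In Python, from cell import read_state, read_camera, sign_off, pinch_z gives the robot as it stands.
- The arm moves only by the shell command python3 -m jog 'ROWS'. ROWS is JSON, a list of rows, each an object of numbers: "x", "y", "z": the shift along the world's x, y, z in m; "twist": the turn about the world's z in rad; "gripper": the closure, from -1 (fully open) to 1 (shut), so that 0 is half open. In form: [{"x": .., "y": .., "z": .., "twist": .., "gripper": ..}, ...]. A call has 1 to 5 rows; each row is the pose to reach, as a shift and turn from the pose commanded when the call began; what a row does not reach only later rows make up. A row lasts 1/8 s, in which the tool goes at most 62.5 mm and 10.7 degrees, less where a joint would pass 70% of its speed; a pose out of reach is approached as far as the arm can. A call with a gripper value outside its range is refused whole. The fingers move at their own pace and stop on an object; the grip force is fixed at half the most. Time passes only in rows, so rows that repeat a pose let the fingers close. It gives the time, the measured TCP pose, the force and the opening at its end, in the units of the state.
- read_state(): the state, without advancing time (a new reading comes with each control period).
- read_camera(name): name is "scene" or "top"; returns a dict with "color" (400x640x3 uint8, red, green, blue), "vertical_fov" (degrees; the focal length in pixels is half the picture's height over the tangent of half this angle, whatever the lens; pixels are square), "cx", "cy" (the principal point, pixels), "distortion" ([k1, k2, p1, p2, k3] as OpenCV has them; the pictures are not rectified), "extrinsics" (4x4, takes a point from camera to world coordinates). Camera axes: x right, y up, looking along -z (the intrinsics and any distortion apply to the point x, -y, -z); pixel columns grow to the right and rows downward; lengths in m; the calibration is good to about 2 mm. A picture is of the moment at which its call begins. There is no depth.
- sign_off(): hands the job in, once; it reports no verdict.
The state is a dict: "clock": time; "q": joint angles; "joint_velocities": joint speeds; "joint_torque": joint torques, N m; "ee_pos": TCP position; "orientation": TCP orientation; "force": force on the tool from outside, world axes, zero at the start; "wrist_torque": the same for the moment, N m; "grip_width": finger opening in m.
Only numpy, scipy, OpenCV 4.12 (cv2) and the standard library are available. Lean on these libraries where they do the work, as an engineer would, in place of code of your own. Each camera call takes 0.05 s, during which the arm holds its last target.

## Task

Bring the petri dish, flat on the worktop, under the raised arm of the small hold-down clamp, fully home against both steel stop pins. Then press down gently on the brass thumbscrew on the arm until the arm snaps over its centre and holds the dish by itself; never force dish or clamp (stay under 15 N), and leave the other things alone.

Things in the scene. Friction and masses are not known exactly. Their poses are not given: they have to be found in the camera images.
- petri_mid (a point): centre, half-way up (6.5 mm above the worktop), of the only petri dish: clear, round, lidded, 60 mm across (its thin lip 63 mm), 13 mm high, 30 g. It slides easily on the worktop and can be gripped across its rim from above.
- nest (a point): where petri_mid is when the dish is fully home against both stop pins. Clamp axes: -x is the open side where the dish enters, sliding in +x; z up. The two slippery steel stop pins (14 mm across, 15 mm high) stand at x = 28.5, y = +24 and -24 mm from here. A push of about 3 N in +x in the middle of the dish's near side centres it. The arm's rubber foot lands at x = 10 mm.
- clamp: the whole clamp, screwed to the worktop, elsewhere each time; origin on the worktop below point nest, same axes. Grey base from x = 34 to 146 mm, 76 mm wide. The raised arm runs above y = 0, 18 mm wide, from its hinge at x = 80 mm (30 mm high) toward -x to x = 2 mm, its end 56 mm high; spring strut behind the hinge.
- petri: the petri dish; origin at the centre of its underside, z up.
- brass_weight_mid (a point): bystander: brass calibration weight with a ball knob, 22 mm across, 34 mm high, at right; middle of its height.
- vial_mid (a point): bystander: small glass vial with a blue cap, 21 mm across, 52 mm high, at right; middle of its height.
- small_weight_mid (a point): bystander: smaller brass calibration weight with a ball knob, 18 mm across, 27 mm high, between the clamp and the balance; middle of its height.
- under_screw (a point): a point on the worktop (z = 0; axes as the clamp's) below the place to press: the brass knurled screw head, 22 mm across, flat on top, on the arm 45 mm from its hinge. How far it is screwed out differs each time and is not reported: its top is 48 to 66 mm above this point while the arm is raised, to be found by touch. What pressing then feels like: see point pivot.
- pivot (a point): middle of the arm's hinge pin, 30 mm above the worktop. Pressed at the screw, the arm's spring resists with about 8 N at first, less and less as it goes down, and nothing at the centre, about 10 mm down (arm level); past it the arm snaps down onto the dish by itself and the force vanishes. Some 3 mm past the centre the foot is hard on the dish; pressing on then forces both.
Things that resemble listed ones, but are neither listed nor needed, are in the scene too. Leave any orange look-alike of the clamp alone.

How it is judged (in metres and radians):
On the way, in this order (a step that is already met when the one before it is completed fails the run):
1. the dish lies flat, let go and fully home against the stop pins, with the arm not yet on it (horizontal distance between petri_mid and nest below 0.003 m and height (world z) of petri_mid below 0.0085 m and angle between petri's own z axis and vertical below 0.05 rad and contact force between petri and clamp below 0.5 N and contact force between the fingers and petri below 0.2 N), for 0.2 s.
2. the arm has snapped over and its spring holds the dish down with more than 1 N, nothing pressing on the clamp (contact force between petri and clamp above 1 N and contact force between the fingers and clamp below 0.2 N and contact force between the fingers and petri below 0.2 N), for 0.3 s.
At the end, for the whole second after the job is handed in: The dish lies flat and at rest within 3 mm of fully home against the stop pins, and the arm, snapped over its centre, presses it down with more than 1 N by its spring alone (horizontal distance between petri_mid and nest below 0.003 m and height (world z) of petri_mid below 0.0085 m and angle between petri's own z axis and vertical below 0.05 rad and contact force between petri and clamp above 1 N and linear speed of petri below 0.01 m/s); the robot touches nothing.
It fails at once if the clamp is forced: the gripper or arm presses on it with more than 15 N (contact force between the arm and clamp above 15 N).
It fails at once if the clamp is forced: the fingers press on it with more than 15 N (contact force between the fingers and clamp above 15 N).
It fails at once if the dish is squeezed or pushed by the fingers with more than 15 N (contact force between the fingers and petri above 15 N).
It fails at once if the dish is forced between clamp parts with more than 15 N (contact force between petri and clamp above 15 N).
It fails at once if a bystander is disturbed (moved more than 30 mm) (distance of any of brass_weight_mid, vial_mid, small_weight_mid from where it was at the start of the episode above 0.03 m).
It also fails if it takes over 72 s, if anything falls off the work surface, if the arm or the gripper's body presses on something with over 40 N, if the wrist force passes 120 N, or if a joint passes its speed limit or range.

## Working session

There is one attempt and no reset: what is moved stays moved. The work goes in short steps, Python scripts to look and compute and a shell command to move; the robot and the scene stay as the last step left them, time stands still between calls to the robot, and variables do not carry over. Pictures are saved under pics/ and viewed, and the job is handed in when it is done.

```bash
ls; mkdir -p pics
cat > h.py <<'E'
import numpy as np,cv2
from cell import *
def cam(n):
    c=read_camera(n); h=c["color"].shape[0]
    f=h/2/np.tan(np.radians(c["vertical_fov"])/2)
    c["K"]=np.array([[f,0,c["cx"]],[0,f,c["cy"]],[0,0,1.]]); c["d"]=np.array(c["distortion"],float);c["E"]=np.array(c["extrinsics"]);return c
def px2w(c,u,v,z):
    p=cv2.undistortPoints(np.array([[[u,v]]],float),c["K"],c["d"])[0,0]
    d=c["E"][:3,:3]@np.array([p[0],-p[1],-1]); o=c["E"][:3,3]
    return o+d*(z-o[2])/d[2]
def w2px(c,P):
    P=np.atleast_2d(P).astype(float); q=(P-c["E"][:3,3])@c["E"][:3,:3]
    q=q*[1,-1,-1]
    return cv2.projectPoints(q,np.zeros(3),np.zeros(3),c["K"],c["d"])[0][:,0]
def save(c,name,crop=None,s=1):
    im=c["color"][:,:,::-1]
    if crop: u0,u1,v0,v1=crop; im=im[v0:v1,u0:u1]
    cv2.imwrite("pics/"+name,cv2.resize(im,None,fx=s,fy=s,interpolation=cv2.INTER_CUBIC))
E
python3 - <<'E'
from h import *
for n in("scene","top"):
    c=cam(n);save(c,n+"0.png",None,1.25);print(n,c["E"].round(3).tolist(),c["K"][0,0],c["d"])
s=read_state();print(s["ee_pos"],s["orientation"],s["force"],s["grip_width"],s["clock"],pinch_z)
E
```

```text
pics
scene [[0.796, 0.389, -0.464, 0.065], [-0.605, 0.536, -0.589, -0.401], [0.02, 0.749, 0.662, 0.723], [0.0, 0.0, 0.0, 1.0]] 394.19583855919564 [-0.03077436  0.          0.          0.          0.        ]
top [[0.015, 0.987, -0.16, 0.348], [-1.0, 0.017, 0.012, 0.203], [0.015, 0.16, 0.987, 1.31], [0.0, 0.0, 0.0, 1.0]] 419.0824339158868 [0.0162541 0.        0.        0.        0.       ]
[0.20410058 0.590259   0.22600333] [[-9.45089140e-01  3.26812509e-01 -3.18510152e-04]
 [ 3.26812629e-01  9.45088139e-01 -1.38365467e-03]
 [-1.51175487e-04 -1.41177014e-03 -9.99998992e-01]] [-0.23619568 -0.30888839  0.01780722] 0.09172621026164714 0.1 -0.0188
```

View pics/scene0.png

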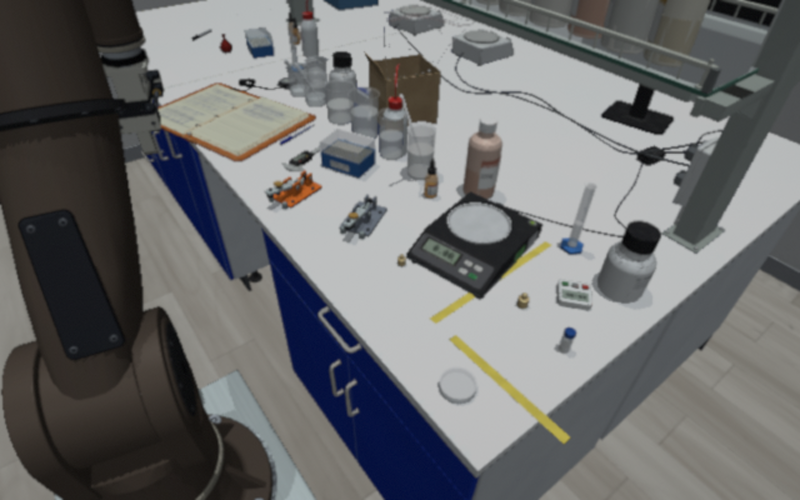

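View pics/top0.png

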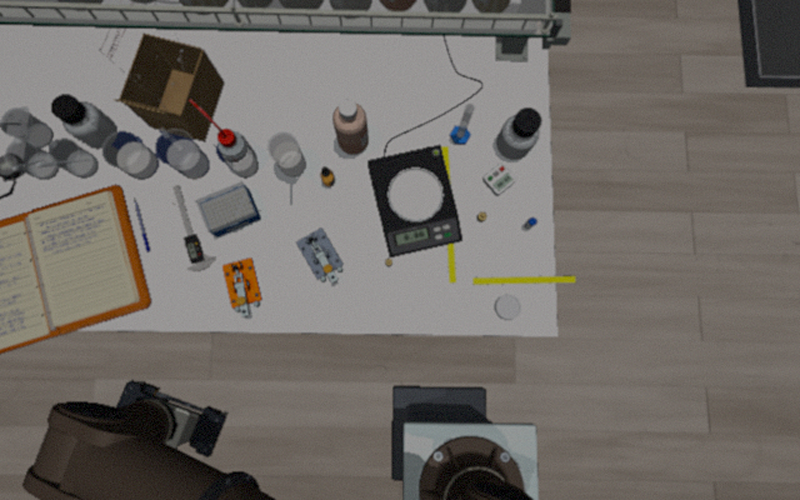

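The scene view shows the clear dish at (458,386), the grey clamp at (363,215) and the orange look-alike at (293,188). In the top view these are at (508,307), (320,255) and (241,286). The only thing that could pass for the dish is the balance pan, at top (415,194). The only thing that could pass for the clamp is the orange one. I choose the dish at front right and the grey clamp, and check both in crops.

Run:
```python
from h import *
c=cam("top");save(c,"t_cl.png",(225,285,170,240),8.5)
save(c,"t_di.png",(375,435,220,270),10)
c=cam("scene");save(c,"s_cl.png",(260,330,145,205),10);save(c,"s_di.png",(330,410,280,335),10)
```

```text
(no output)
```

View pics/t_cl.png

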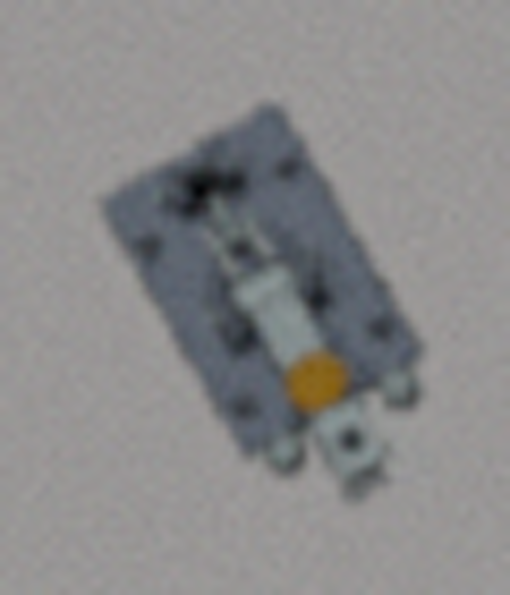

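View pics/s_cl.png

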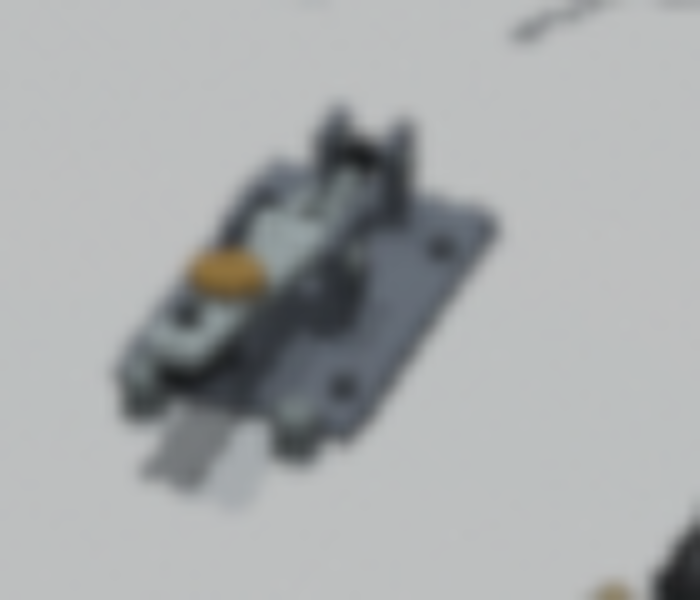

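View pics/t_di.png

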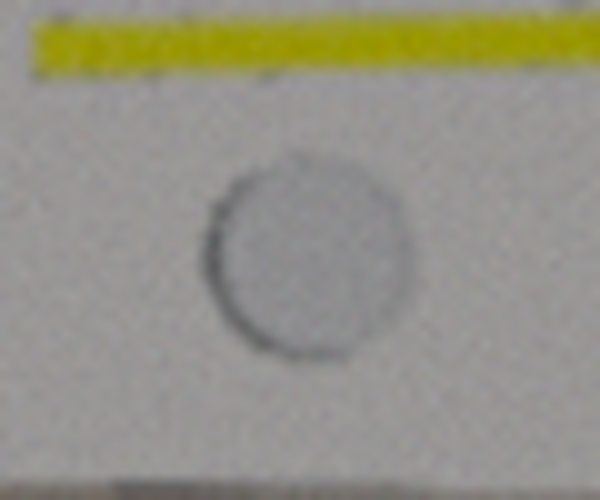

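View pics/s_di.png

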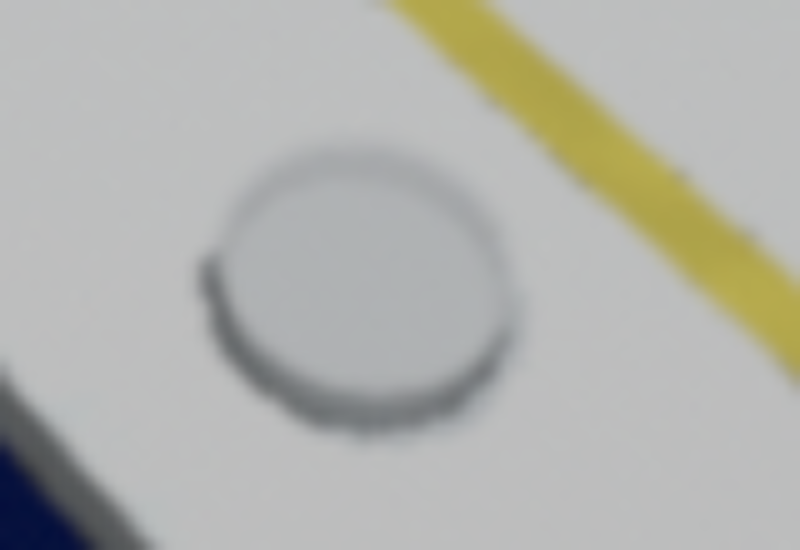

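```bash
cat > fit.py <<'E'
from h import *
from scipy.optimize import least_squares
ct=cam("top");cs=cam("scene")
T=lambda x,y:(225+(x+.5)/8.5-.5,170+(y+.5)/8.5-.5)
S=lambda x,y:(260+(x+.5)/10-.5,145+(y+.5)/10-.5)
L=[(ct,T(105,205),(146,38,'b'),1),(ct,T(272,105),(146,-38,'b'),1),(ct,T(418,352),(34,-38,'b'),1),(ct,T(250,455),(34,38,'b'),1),
(ct,T(402,383),(28.5,-24,15),1),(ct,T(286,448),(28.5,24,15),1),(ct,T(318,381),(36,0,'s'),1),
(cs,S(497,222),(146,-38,'b'),1),(cs,S(348,440),(34,-38,'b'),1),(cs,S(275,155),(146,38,'b'),1),(cs,S(298,405),(28.5,-24,15),.5),(cs,S(228,268),(36,0,'s'),1)]
def f(p,full=False):
    x,y,a,hb,hs,dx,dy=p;r=[]
    for c,uv,P,w in L:
        z={'b':hb,'s':hs}.get(P[2],P[2])/1000; X,Y=P[0]/1000,P[1]/1000
        q=[x+X*np.cos(a)-Y*np.sin(a),y+X*np.sin(a)+Y*np.cos(a),z]
        if c is cs:q[0]+=dx/1000;q[1]+=dy/1000
        r+=list(w*(w2px(c,q)[0]-uv))
    return r if full else np.r_[r,dx/3,dy/3,(hb-8)/4]
s=least_squares(f,[.4,.3,.5,8,57,0,0]);p=s.x
print(p.round(4),np.degrees(p[2]));print(np.array(f(p,True)).reshape(-1,2).round(2))
a=p[2];e=np.array([np.cos(a),np.sin(a)]);print("under_screw",p[:2]+.0362*e)
for u,v in [(375+310/10-.5+.05,220+257/10-.5+.05)]:print("dish top cam lip",px2w(ct,u,v,.011))
print("dish scene",px2w(cs,330+(362)/10-.45,280+(272)/10-.45,.013))
E
python3 fit.py
```

```text
[ 0.4817  0.3289  0.5571  5.2585 53.1708  0.1898 -0.8806] 31.917247318177605
[[-0.85 -0.4 ]
 [ 0.46 -0.74]
 [ 1.06  0.17]
 [-0.26  0.46]
 [-0.32 -0.12]
 [-0.09  0.13]
 [ 0.3   0.39]
 [ 0.34 -0.59]
 [ 0.29 -0.28]
 [-0.37  0.46]
 [-0.08  0.26]
 [-0.42 -0.07]]
under_screw [0.51242224 0.34805558]
dish top cam lip [ 0.43005513 -0.09356025  0.011     ]
dish scene [ 0.42945232 -0.09680191  0.013     ]
```

Run:
```python
from h import *
ct=cam("top");cs=cam("scene")
k=1/1.25
def two(n,ut,us):
    # triangulate
    best=min((np.linalg.norm(px2w(ct,*np.array(ut)*k,z)-px2w(cs,*np.array(us)*k,z)),z) for z in np.arange(-.02,.12,.002))
    z=best[1];print(n,best,px2w(ct,*np.array(ut)*k,z).round(3),px2w(cs,*np.array(us)*k,z).round(3))
two("small",(389,262),(402,259));two("brass",(482,215),(523,299));two("vial",(531,223),(569,335))
two("bal frontright",(462,240),(481,292));two("bal frontleft",(390,254),(409,250));two("balpan",(415,194),(480,221))
two("orange screw",(240,285),(291,187))
print("edge",px2w(ct,500*k,334*k,0),px2w(ct,250*k,332*k,0))
for u,v in[(231,262),(256,258),(228,305),(262,303),(246,316)]:print(px2w(ct,u*k,v*k,.0).round(3))
save(cs,"s_bal.png",(310,450,145,245),5.7);save(ct,"t_mid.png",(170,430,170,270),3)
```

```text
small (np.float64(0.003118274143929616), np.float64(0.013999999999999974)) [0.536 0.2   0.014] [0.539 0.199 0.014]
brass (np.float64(0.0011595134324039061), np.float64(0.01599999999999997)) [ 0.66  -0.034  0.016] [ 0.659 -0.033  0.016]
vial (np.float64(0.004633790953588994), np.float64(0.04199999999999994)) [ 0.636 -0.15   0.042] [ 0.639 -0.154  0.042]
bal frontright (np.float64(0.0017676832155872843), np.float64(0.03199999999999996)) [0.592 0.02  0.032] [0.594 0.019 0.032]
bal frontleft (np.float64(0.0023768120677294074), np.float64(0.03199999999999996)) [0.554 0.198 0.032] [0.556 0.197 0.032]
balpan (np.float64(0.004183434872503114), np.float64(0.0819999999999999)) [0.694 0.14  0.082] [0.697 0.138 0.082]
orange screw (np.float64(0.0012147011410464233), np.float64(0.019999999999999966)) [0.472 0.566 0.02 ] [0.471 0.566 0.02 ]
edge [ 0.36272683 -0.07746514  0.        ] [0.35850298 0.53947043 0.        ]
[0.532 0.597 0.   ]
[0.543 0.535 0.   ]
[0.424 0.598 0.   ]
[0.43  0.514 0.   ]
[0.397 0.552 0.   ]
```

View pics/s_bal.png

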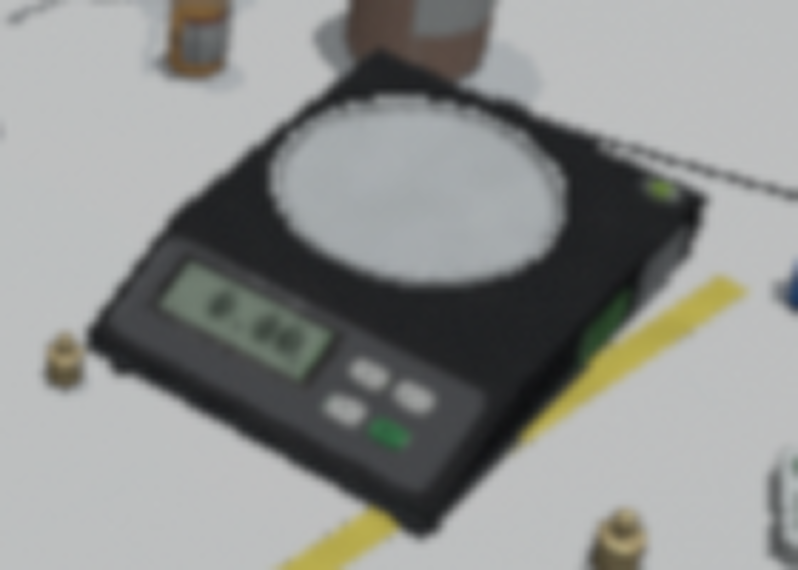

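View pics/t_mid.png

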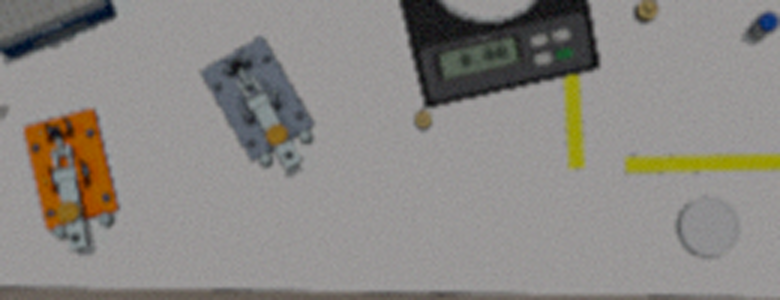

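```bash
python3 -m jog '[{"x":0.04,"y":-0.04,"z":0,"twist":-0.17,"gripper":0.13},{"x":0.08,"y":-0.08,"z":0,"twist":-0.34,"gripper":0.13},{"x":0.12,"y":-0.12,"z":0,"twist":-0.51,"gripper":0.13},{"x":0.16,"y":-0.16,"z":0,"twist":-0.68,"gripper":0.13},{"x":0.2,"y":-0.2,"z":0,"twist":-0.85,"gripper":0.13}]'
```

```text
clock: 1.02
ee_pos: [0.4053, 0.3894, 0.227]
orientation: [[-0.373, 0.928, 0.0], [0.928, 0.373, 0.001], [0.0, 0.001, -1.0]]
force: [0.9, 0.0, -1.1]
grip_width: 0.0466
```

```bash
python3 -m jog '[{"x":0,"y":-0.06,"z":0,"twist":-0.17,"gripper":0.13},{"x":0.01,"y":-0.12,"z":0,"twist":-0.34,"gripper":0.13},{"x":0.015,"y":-0.18,"z":0,"twist":-0.34,"gripper":0.13},{"x":0.02,"y":-0.24,"z":0,"twist":-0.34,"gripper":0.13},{"x":0.027,"y":-0.3,"z":0,"twist":-0.34,"gripper":0.13}]'
python3 -m jog '[{"x":0,"y":-0.06,"z":0,"twist":0,"gripper":0.13},{"x":0,"y":-0.12,"z":0,"twist":0,"gripper":0.13},{"x":0,"y":-0.18,"z":0,"twist":0,"gripper":0.13},{"x":0,"y":-0.24,"z":-0.03,"twist":0,"gripper":0.13},{"x":0,"y":-0.24,"z":-0.08,"twist":0,"gripper":0.13}]'
```

```text
clock: 1.65
ee_pos: [0.4311, 0.0889, 0.227]
orientation: [[-0.048, 0.999, 0.001], [0.999, 0.048, 0.001], [0.001, 0.001, -1.0]]
force: [0.4, 0.9, -0.6]
grip_width: 0.0399
clock: 2.28
ee_pos: [0.4328, -0.1539, 0.1477]
orientation: [[-0.042, 0.999, 0.006], [0.999, 0.042, -0.002], [-0.003, 0.006, -1.0]]
force: [0.7, 1.1, -0.6]
grip_width: 0.0398
```

Run:
```python
from h import *
c=cam("scene");save(c,"s1.png",None,1.25);save(c,"s1c.png",(310,470,230,350),5)
s=read_state();print(s["ee_pos"],s["force"],s["grip_width"],s["q"])
```

```text
[ 0.42848762 -0.15106107  0.14129965] [-3.15049181  1.05688757 -5.08785014] 0.04011620848611666 [-18.07640225  17.08064387  38.41407319 121.28812958 -14.42580066
  46.31989057  31.75280721]
```

View pics/s1.png

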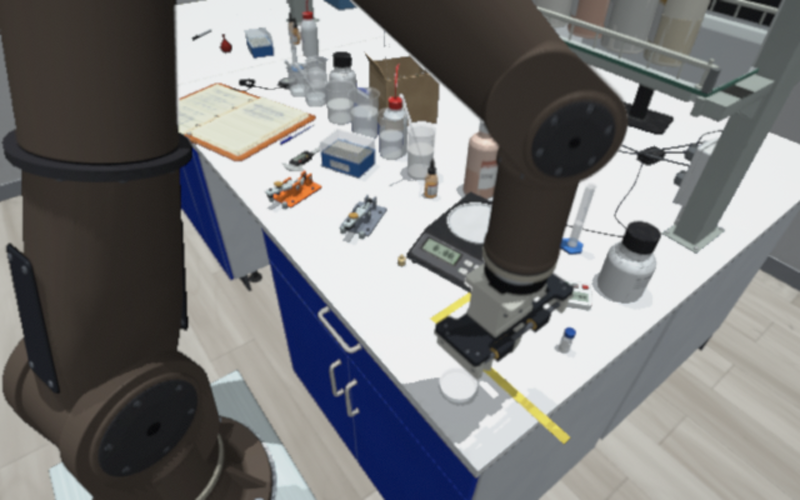

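```bash
python3 -m jog '[{"x":0,"y":0,"z":-0.04,"twist":0,"gripper":0.13},{"x":0,"y":0,"z":-0.08,"twist":0,"gripper":0.13},{"x":0,"y":0,"z":-0.11,"twist":0,"gripper":0.13},{"x":0,"y":0,"z":-0.12,"twist":0,"gripper":0.13},{"x":0,"y":0,"z":-0.12,"twist":0,"gripper":0.13}]'
python3 - <<'E'
from h import *
c=cam("scene");save(c,"s2c.png",(310,470,230,350),5)
c=cam("top");save(c,"t2c.png",(365,465,210,285),8)
s=read_state();print(s["ee_pos"],s["force"])
E
```

```text
clock: 2.95
ee_pos: [0.4315, -0.1489, 0.0272]
orientation: [[-0.048, 0.999, -0.0], [0.999, 0.048, 0.0], [0.0, -0.0, -1.0]]
force: [-0.2, 0.6, 1.0]
grip_width: 0.0401
[ 0.43206853 -0.14926649  0.02786841] [ 0.89547271 -0.36019875  0.58772873]
```

View pics/s2c.png

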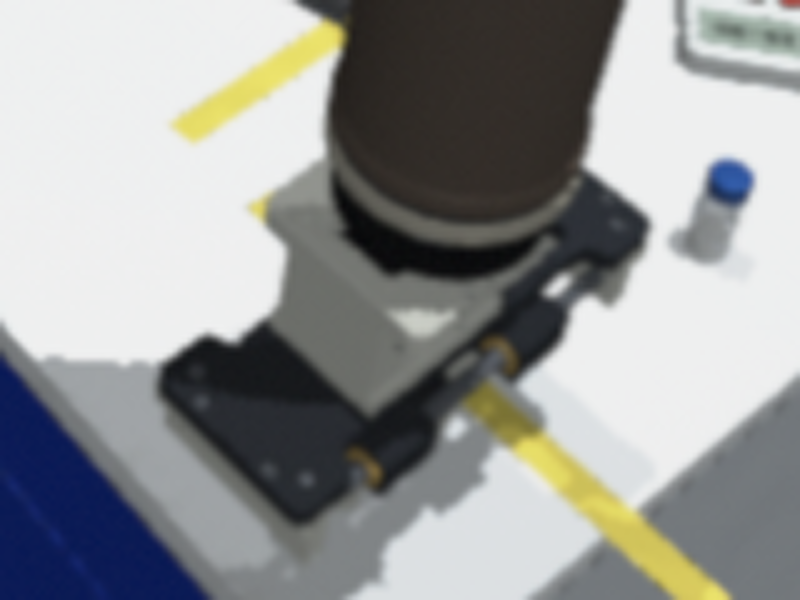

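View pics/t2c.png

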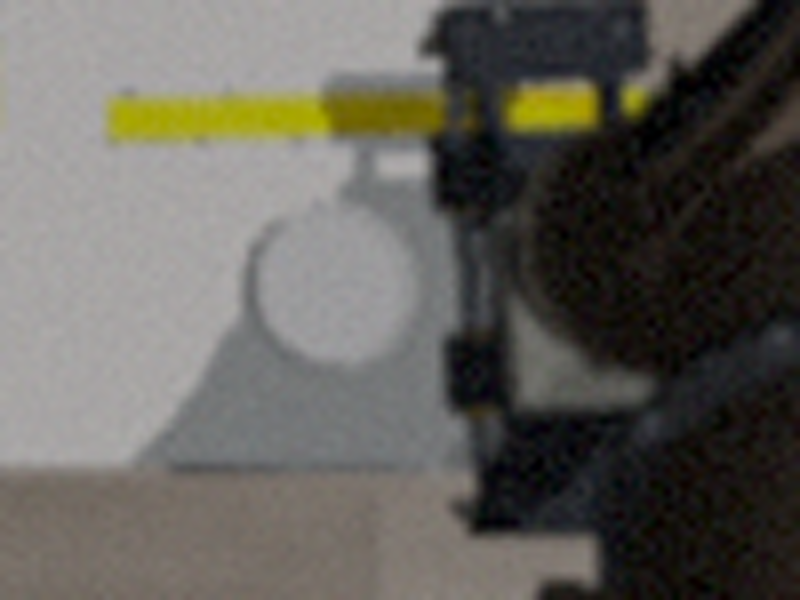

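```bash
python3 -m jog '[{"x":0,"y":0,"z":-0.01,"twist":0,"gripper":0.13},{"x":0,"y":0,"z":-0.02,"twist":0,"gripper":0.13},{"x":0,"y":0,"z":-0.022,"twist":0,"gripper":0.13},{"x":0,"y":0,"z":-0.022,"twist":0,"gripper":0.13}]'
cat > plan.py <<'E'
import numpy as np
d=.034;N=np.array([.4817,.3289]);a=np.radians(31.9)
ang=np.radians(92.7);R=.09
h0=np.array([np.cos(ang),np.sin(ang)]);e=np.array([np.cos(a),np.sin(a)])
C=N-.075*e; T=R*np.tan((ang-a)/2)
S=C-h0*.39; pts=[]
L1=.39-T;La=R*(ang-a);L=L1+La+(.075-T)
for s in np.arange(0,L,.012):
    if s<L1:p=S+h0*s;h=ang
    elif s<L1+La:
        h=ang-(s-L1)/R; n=np.array([np.sin(ang),-np.cos(ang)]) # right normal
        cen=S+h0*L1+R*n; p=cen-R*np.array([np.sin(h),-np.cos(h)])
    else:
        p=N-e*(L-s);h=a
    t=p-d*np.array([np.cos(h),np.sin(h)])
    print(round(s,3),"dish",p.round(4),"tool",t.round(4),"yaw",round(h-np.pi/2,3))
E
python3 plan.py
```

```text
clock: 3.55
ee_pos: [0.431, -0.1493, 0.0045]
orientation: [[-0.048, 0.999, -0.001], [0.999, 0.048, 0.0], [0.0, -0.001, -1.0]]
force: [0.7, -0.1, 0.1]
grip_width: 0.04
0.0 dish [ 0.4364 -0.1003] tool [ 0.438  -0.1343] yaw 0.047
0.012 dish [ 0.4358 -0.0883] tool [ 0.4374 -0.1223] yaw 0.047
0.024 dish [ 0.4353 -0.0763] tool [ 0.4369 -0.1103] yaw 0.047
0.036 dish [ 0.4347 -0.0643] tool [ 0.4363 -0.0983] yaw 0.047
0.048 dish [ 0.4341 -0.0524] tool [ 0.4357 -0.0863] yaw 0.047
0.06 dish [ 0.4336 -0.0404] tool [ 0.4352 -0.0743] yaw 0.047
0.072 dish [ 0.433  -0.0284] tool [ 0.4346 -0.0623] yaw 0.047
0.084 dish [ 0.4324 -0.0164] tool [ 0.434  -0.0504] yaw 0.047
0.096 dish [ 0.4319 -0.0044] tool [ 0.4335 -0.0384] yaw 0.047
0.108 dish [0.4313 0.0076] tool [ 0.4329 -0.0264] yaw 0.047
0.12 dish [0.4307 0.0196] tool [ 0.4323 -0.0144] yaw 0.047
0.132 dish [0.4302 0.0316] tool [ 0.4318 -0.0024] yaw 0.047
0.144 dish [0.4296 0.0435] tool [0.4312 0.0096] yaw 0.047
0.156 dish [0.4291 0.0555] tool [0.4307 0.0216] yaw 0.047
0.168 dish [0.4285 0.0675] tool [0.4301 0.0336] yaw 0.047
0.18 dish [0.4279 0.0795]
[... 609 characters left out ...]
0.312 dish [0.4217 0.2114] tool [0.4233 0.1774] yaw 0.047
0.324 dish [0.4211 0.2233] tool [0.4227 0.1894] yaw 0.047
0.336 dish [0.4206 0.2353] tool [0.4222 0.2014] yaw 0.047
0.348 dish [0.4207 0.2473] tool [0.4182 0.2134] yaw -0.073
0.36 dish [0.4223 0.2592] tool [0.4154 0.2259] yaw -0.206
0.372 dish [0.4256 0.2707] tool [0.4142 0.2387] yaw -0.34
0.384 dish [0.4303 0.2818] tool [0.4148 0.2515] yaw -0.473
0.396 dish [0.4365 0.292 ] tool [0.4171 0.2641] yaw -0.606
0.408 dish [0.4439 0.3014] tool [0.421  0.2763] yaw -0.74
0.42 dish [0.4526 0.3097] tool [0.4265 0.2879] yaw -0.873
0.432 dish [0.4623 0.3168] tool [0.4335 0.2986] yaw -1.006
0.444 dish [0.4724 0.3231] tool [0.4436 0.3052] yaw -1.014
```

```bash
python3 -m jog '[{"x":0,"y":0.008,"z":0,"twist":0,"gripper":0.13},{"x":0,"y":0.014,"z":0,"twist":0,"gripper":0.13},{"x":0,"y":0.02,"z":0,"twist":0,"gripper":0.13},{"x":0,"y":0.028,"z":0,"twist":0,"gripper":0.13},{"x":-0.001,"y":0.038,"z":0,"twist":0,"gripper":0.13}]'
python3 -m jog '[{"x":0,"y":0.012,"z":0,"twist":0,"gripper":0.13},{"x":0,"y":0.024,"z":0,"twist":0,"gripper":0.13},{"x":-0.001,"y":0.036,"z":0,"twist":0,"gripper":0.13},{"x":-0.001,"y":0.048,"z":0,"twist":0,"gripper":0.13},{"x":-0.001,"y":0.06,"z":0,"twist":0,"gripper":0.13}]'
python3 - <<'E'
from h import *
c=cam("scene");save(c,"s3c.png",(270,430,200,320),5)
c=cam("top");save(c,"t3c.png",(315,435,195,285),6.6)
s=read_state();print(s["ee_pos"],s["force"])
E
```

```text
clock: 4.18
ee_pos: [0.4303, -0.1107, 0.0048]
orientation: [[-0.048, 0.999, 0.0], [0.999, 0.048, -0.0], [-0.0, 0.0, -1.0]]
force: [-0.8, 0.6, -0.0]
grip_width: 0.0399
clock: 4.8
ee_pos: [0.4292, -0.0504, 0.0047]
orientation: [[-0.048, 0.999, 0.0], [0.999, 0.048, -0.0], [-0.0, 0.0, -1.0]]
force: [-1.2, 0.9, -0.5]
grip_width: 0.0398
[ 0.42917722 -0.0497199   0.00466764] [0.12279047 0.46196773 0.26769288]
```

View pics/t3c.png

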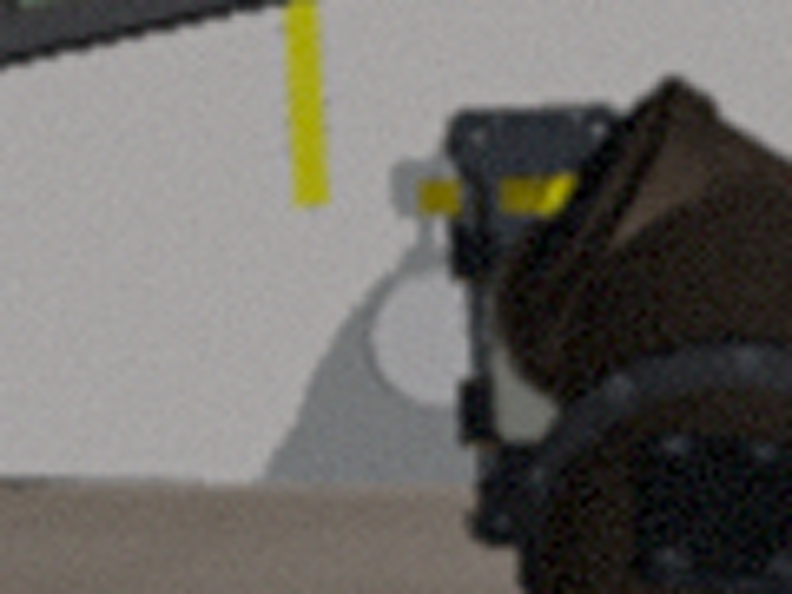

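Run:
```python
from h import *
c=cam("top")
p=px2w(c,315+370.5/6.6-.5,195+337/6.6-.5,.011);print(p,p[1]-.0315-read_state()["ee_pos"][1])
print(px2w(c,315+435/6.6-.5,195+408/6.6-.5,.011)[0]+.0315,px2w(c,315+435/6.6-.5,195+265/6.6-.5,.011)[0]-.0315)
```

```text
[0.42734056 0.01470637 0.011     ] 0.033788099627770955
0.4262889445238245 0.43012050698679083
```

```bash
python3 -m jog '[{"x":0,"y":0.012,"z":0,"twist":0,"gripper":0.13},{"x":0,"y":0.026,"z":0,"twist":0,"gripper":0.13},{"x":-0.001,"y":0.041,"z":0,"twist":0,"gripper":0.13},{"x":-0.001,"y":0.056,"z":0,"twist":0,"gripper":0.13},{"x":-0.002,"y":0.071,"z":0,"twist":0,"gripper":0.13}]'
python3 -m jog '[{"x":0,"y":0.015,"z":0,"twist":0,"gripper":0.13},{"x":-0.001,"y":0.03,"z":0,"twist":0,"gripper":0.13},{"x":-0.001,"y":0.045,"z":0,"twist":0,"gripper":0.13},{"x":-0.002,"y":0.06,"z":0,"twist":0,"gripper":0.13},{"x":-0.002,"y":0.075,"z":0,"twist":0,"gripper":0.13}]'
python3 -m jog '[{"x":0,"y":0.015,"z":0,"twist":0,"gripper":0.13},{"x":-0.001,"y":0.03,"z":0,"twist":0,"gripper":0.13},{"x":-0.001,"y":0.045,"z":0,"twist":0,"gripper":0.13},{"x":-0.002,"y":0.06,"z":0,"twist":0,"gripper":0.13},{"x":-0.002,"y":0.075,"z":0,"twist":0,"gripper":0.13}]'
python3 - <<'E'
from h import *
c=cam("top");save(c,"t4c.png",(245,365,180,270),6.6)
s=read_state();print(s["ee_pos"],s["force"])
E
```

```text
clock: 5.58
ee_pos: [0.4272, 0.021, 0.0047]
orientation: [[-0.048, 0.999, 0.0], [0.999, 0.048, 0.0], [0.0, 0.0, -1.0]]
force: [0.1, 0.8, 0.1]
grip_width: 0.04
clock: 6.2
ee_pos: [0.4251, 0.0957, 0.0047]
orientation: [[-0.048, 0.999, -0.0], [0.999, 0.048, -0.0], [-0.0, -0.0, -1.0]]
force: [0.3, 0.2, 0.3]
grip_width: 0.04
clock: 6.82
ee_pos: [0.4231, 0.1707, 0.0047]
orientation: [[-0.048, 0.999, -0.0], [0.999, 0.048, -0.0], [-0.0, -0.0, -1.0]]
force: [0.7, -0.3, -0.2]
grip_width: 0.0399
[0.42313978 0.17293098 0.00464579] [0.45845291 2.27594785 0.48129758]
```

View pics/t4c.png

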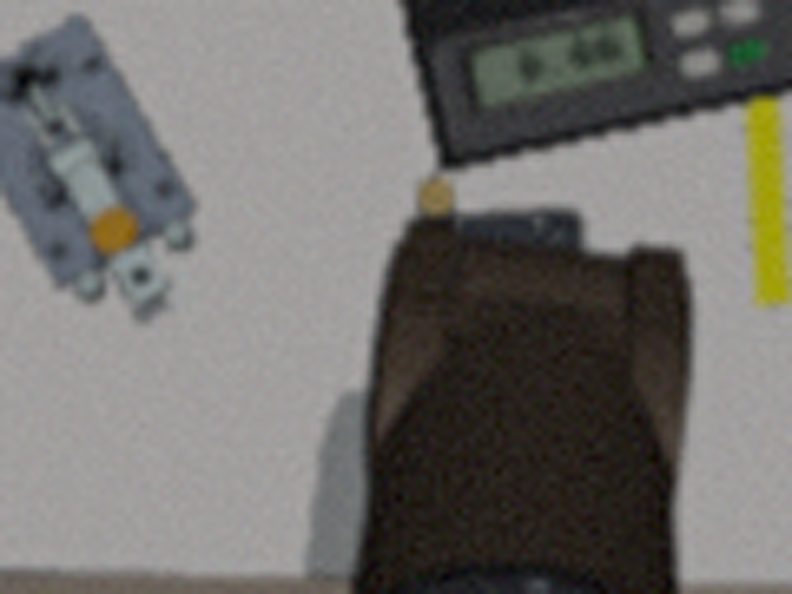

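```bash
python3 -m jog '[{"x":0,"y":0.009,"z":0,"twist":0,"gripper":0.13},{"x":-0.0005,"y":0.019,"z":0,"twist":0,"gripper":0.13},{"x":-0.001,"y":0.0305,"z":0,"twist":0,"gripper":0.13},{"x":-0.005,"y":0.0425,"z":0,"twist":-0.12,"gripper":0.13},{"x":-0.008,"y":0.055,"z":0,"twist":-0.25,"gripper":0.13}]'
python3 - <<'E'
from h import *
c=cam("scene");save(c,"s5c.png",(240,400,140,260),5)
s=read_state();print(s["ee_pos"],s["force"])
E
```

```text
clock: 7.5
ee_pos: [0.4151, 0.2255, 0.0048]
orientation: [[0.205, 0.979, -0.0], [0.979, -0.205, 0.0], [0.0, -0.0, -1.0]]
force: [-0.1, 0.4, -0.4]
grip_width: 0.0397
[0.41450871 0.2275827  0.00454113] [-0.19948742  2.24745592 -0.75566284]
```

View pics/s5c.png

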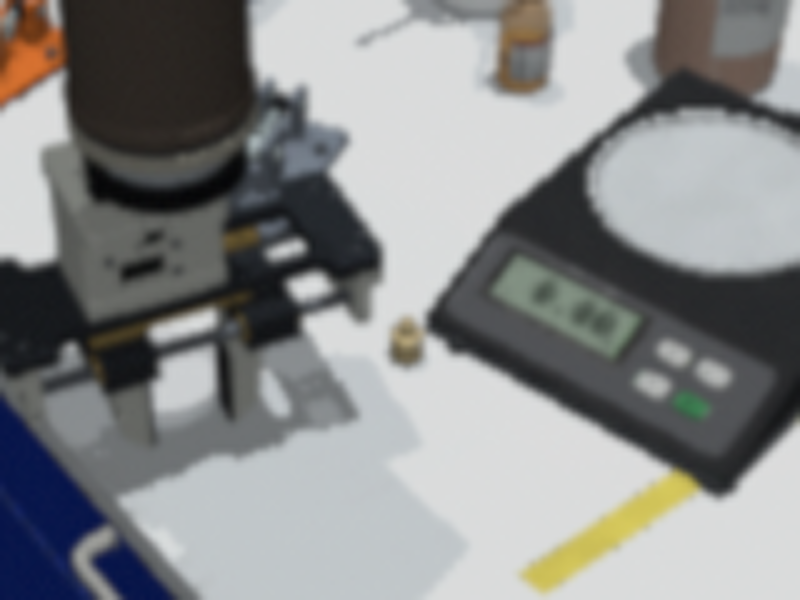

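```bash
python3 -m jog '[{"x":-0.001,"y":0.013,"z":0,"twist":-0.135,"gripper":0.13},{"x":0,"y":0.026,"z":0,"twist":-0.27,"gripper":0.13},{"x":0.002,"y":0.0385,"z":0,"twist":-0.4,"gripper":0.13},{"x":0.006,"y":0.0505,"z":0,"twist":-0.535,"gripper":0.13},{"x":0.0115,"y":0.062,"z":0,"twist":-0.67,"gripper":0.13}]'
python3 -m jog '[{"x":0.006,"y":0.008,"z":0,"twist":-0.12,"gripper":0.13},{"x":0.008,"y":0.011,"z":0,"twist":-0.14,"gripper":0.13},{"x":0.008,"y":0.011,"z":0,"twist":-0.14,"gripper":0.13}]'
python3 - <<'E'
from h import *
c=cam("scene");save(c,"s6c.png",(220,340,130,220),6.6)
c=cam("top");save(c,"t6c.png",(220,310,170,240),8.5)
s=read_state();print(s["ee_pos"],s["orientation"][:,1],s["force"])
E
```

```text
clock: 8.18
ee_pos: [0.4267, 0.2872, 0.0047]
orientation: [[0.767, 0.642, -0.0], [0.642, -0.767, -0.0], [-0.0, -0.0, -1.0]]
force: [0.5, 0.1, -0.5]
grip_width: 0.0397
clock: 8.55
ee_pos: [0.4346, 0.2975, 0.0046]
orientation: [[0.846, 0.533, -0.0], [0.533, -0.846, -0.0], [-0.0, 0.0, -1.0]]
force: [-0.7, -0.0, -0.3]
grip_width: 0.04
[0.43446876 0.29723637 0.00473611] [ 5.31522847e-01 -8.47043954e-01 -5.81042429e-05] [-0.63692337 -0.52880076  0.20687832]
```

View pics/s6c.png

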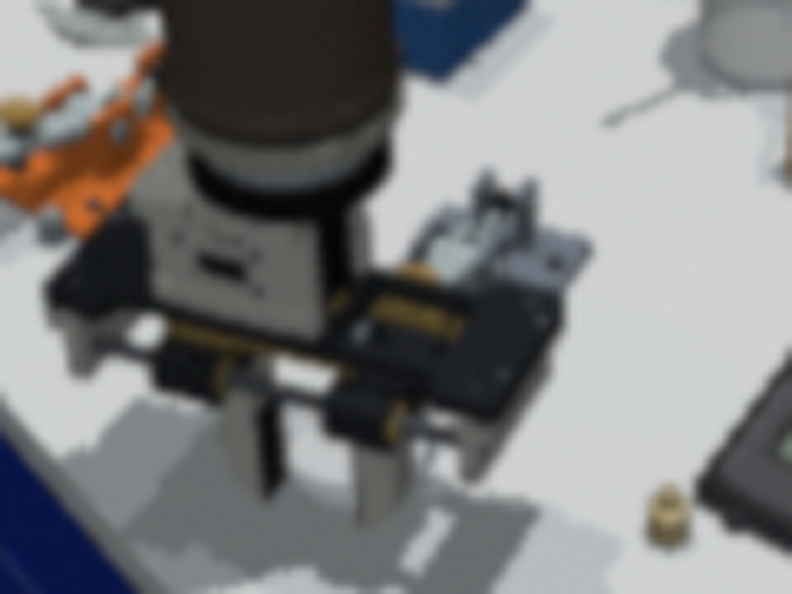

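View pics/t6c.png

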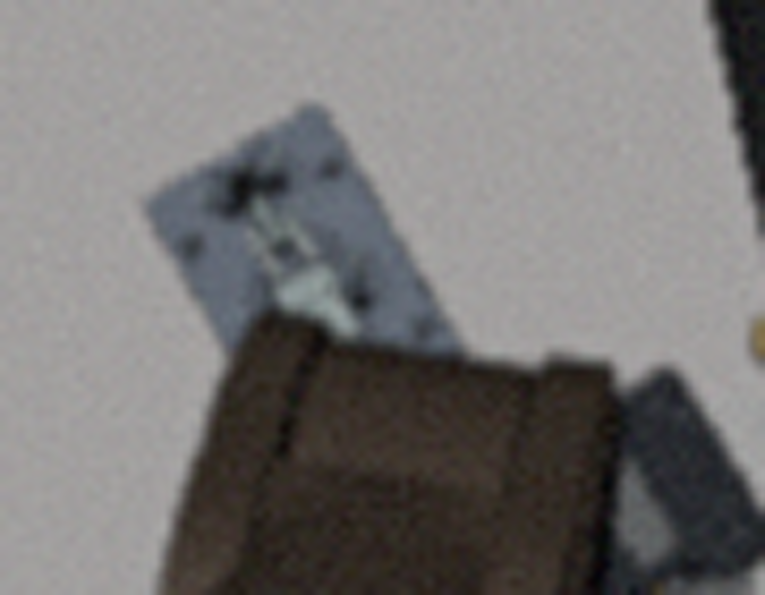

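```bash
python3 -m jog '[{"x":0.004,"y":0.003,"z":0,"twist":0,"gripper":0.13},{"x":0.009,"y":0.007,"z":0,"twist":0,"gripper":0.13},{"x":0.013,"y":0.01,"z":0,"twist":0,"gripper":0.13},{"x":0.013,"y":0.01,"z":0,"twist":0,"gripper":0.13}]'
python3 -m jog '[{"x":-0.015,"y":-0.01,"z":0,"twist":0,"gripper":0.13},{"x":-0.04,"y":-0.025,"z":0.03,"twist":0,"gripper":1},{"x":-0.04,"y":-0.025,"z":0.09,"twist":0,"gripper":1},{"x":-0.04,"y":-0.075,"z":0.13,"twist":0,"gripper":1},{"x":-0.04,"y":-0.135,"z":0.13,"twist":0,"gripper":1}]'
python3 - <<'E'
from h import *
c=cam("scene");save(c,"s7c.png",(240,340,130,210),8)
c=cam("top");save(c,"t7c.png",(220,310,170,240),8.5)
s=read_state();print(s["ee_pos"],s["orientation"][:,1],s["force"])
E
```

```text
clock: 9.15
ee_pos: [0.4482, 0.308, 0.0047]
orientation: [[0.848, 0.53, 0.0], [0.53, -0.848, -0.0], [0.0, 0.0, -1.0]]
force: [0.2, 1.0, -0.6]
grip_width: 0.0402
clock: 9.78
ee_pos: [0.4094, 0.1727, 0.1368]
orientation: [[0.846, 0.533, 0.004], [0.533, -0.846, 0.002], [0.005, 0.0, -1.0]]
force: [1.6, -0.8, -1.1]
grip_width: 0.0048
[0.40722026 0.16739574 0.1355728 ] [ 0.52373782 -0.85187885 -0.00105546] [ 0.54940236  1.32401527 -0.08821237]
```

View pics/s7c.png

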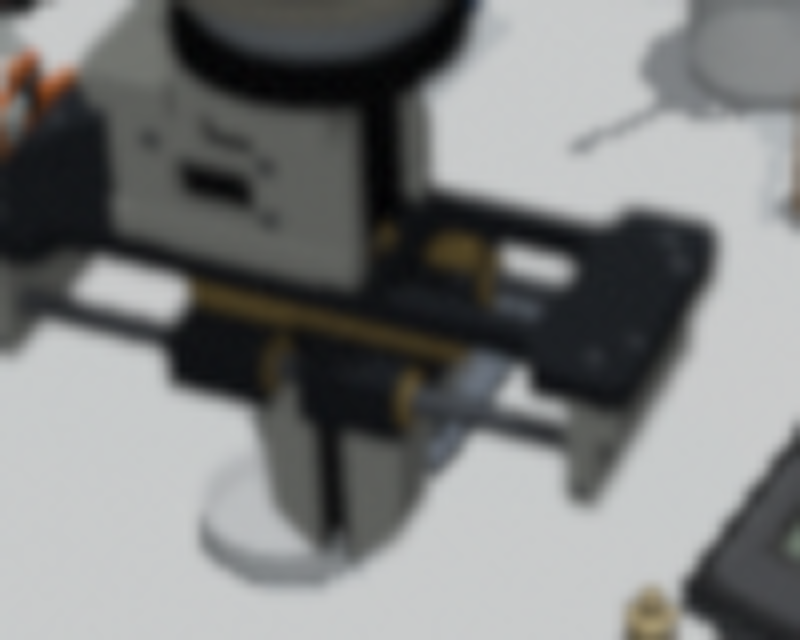

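View pics/t7c.png

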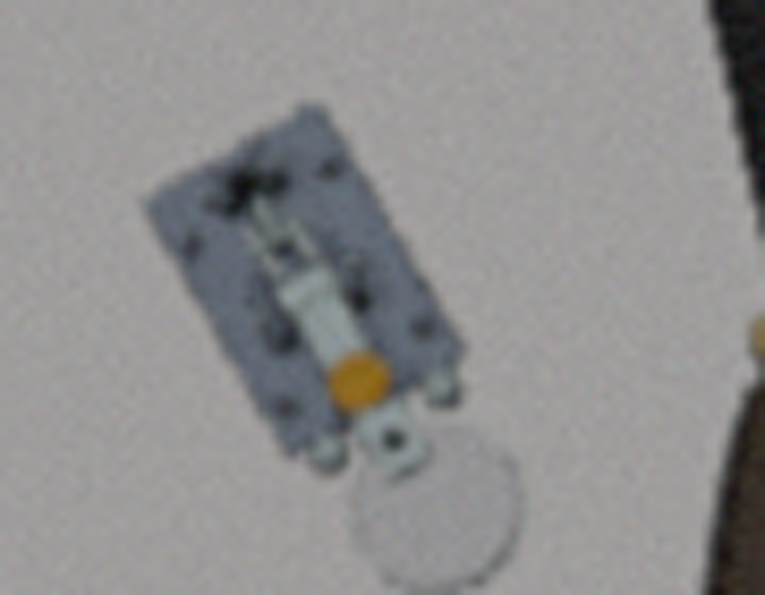

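Run:
```python
from h import *
c=cam("top")
p=px2w(c,220+438/8.5-.44,170+506/8.5-.44,.011)[:2]
e=np.array([.849,.529]);n=np.array([-.529,.849])
N=np.array([.4817,.3289]);print(p,(N-p)@e,(N-p)@n)
for q in[(440,384),(327,449)]:
    w=px2w(c,220+q[0]/8.5-.44,170+q[1]/8.5-.44,.015)[:2];print(w,(w-p)@e,(w-p)@n)
    
w=px2w(c,220+360/8.5-.44,170+381/8.5-.44,.055)[:2];print("screw",w,(w-p)@n,(w-p)@e)
s=read_state();t=s["ee_pos"][:2];print(t,(p-t)@e,(p-t)@n)
```

```text
[0.47342771 0.32391622] 0.009659594022227436 -0.00014481018975223876
[0.51781675 0.32424194] 0.0378585990012014 -0.02320526848484346
[0.49323553 0.36461793] 0.03834804859506733 0.024077418839074688
screw [0.51316997 0.34884348] 0.00013959620768048655 0.04692769861682514
[0.40730355 0.17037068] 0.13736500252885955 0.09538048626727098
```

```bash
python3 -m jog '[{"x":0.007,"y":0.06,"z":0,"twist":0,"gripper":1},{"x":0.0145,"y":0.119,"z":0,"twist":0,"gripper":1},{"x":0.0145,"y":0.119,"z":-0.05,"twist":0,"gripper":1},{"x":0.0145,"y":0.119,"z":-0.1,"twist":0,"gripper":1},{"x":0.0145,"y":0.119,"z":-0.12,"twist":0,"gripper":1}]'
python3 -m jog '[{"x":0,"y":0,"z":-0.01,"twist":0,"gripper":1},{"x":0,"y":0,"z":-0.01,"twist":0,"gripper":1},{"x":0.0034,"y":0.002,"z":-0.01,"twist":0,"gripper":1},{"x":0.007,"y":0.0044,"z":-0.01,"twist":0,"gripper":1},{"x":0.01,"y":0.0064,"z":-0.01,"twist":0,"gripper":1}]'
python3 - <<'E'
from h import *
c=cam("scene");save(c,"s8c.png",(240,340,130,210),8)
s=read_state();print(s["ee_pos"],s["force"])
E
```

```text
clock: 10.55
ee_pos: [0.4202, 0.2919, 0.0116]
orientation: [[0.847, 0.531, -0.004], [0.531, -0.847, -0.003], [-0.004, 0.0, -1.0]]
force: [1.2, 0.9, -0.2]
grip_width: 0.0002
clock: 11.18
ee_pos: [0.4328, 0.2987, 0.0053]
orientation: [[0.848, 0.53, 0.001], [0.53, -0.848, 0.001], [0.001, -0.0, -1.0]]
force: [-0.3, 0.2, 0.2]
grip_width: 0.0003
[0.43312619 0.29886994 0.00518921] [0.69912428 1.06922782 0.47598685]
```

View pics/s8c.png

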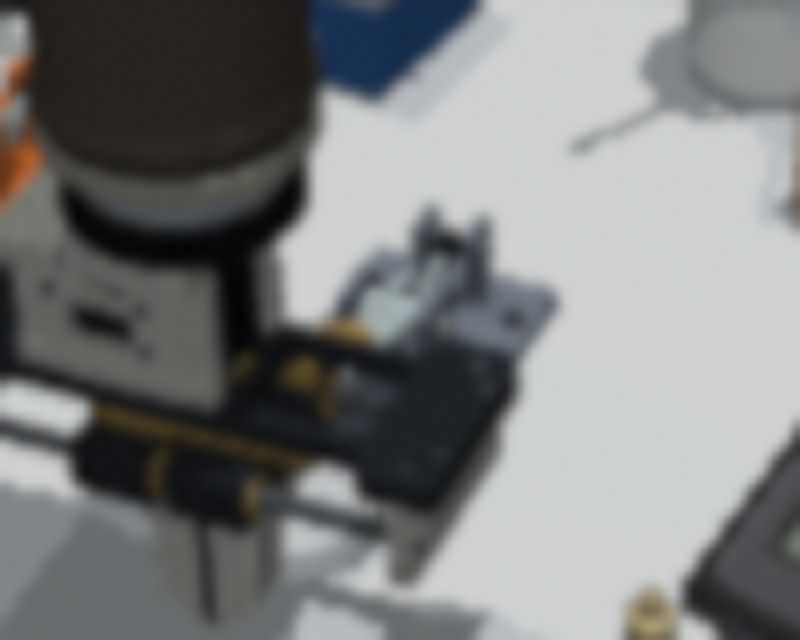

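```bash
python3 -m jog '[{"x":0.0025,"y":0.0016,"z":0,"twist":0,"gripper":1},{"x":0.005,"y":0.0032,"z":0,"twist":0,"gripper":1},{"x":0.0075,"y":0.0047,"z":0,"twist":0,"gripper":1},{"x":0.0092,"y":0.0058,"z":0,"twist":0,"gripper":1},{"x":0.0102,"y":0.0064,"z":0,"twist":0,"gripper":1}]'
cat > f.py <<'E'
from h import *
e=np.array([.849,.529,0]);s=read_state();print("t",s["clock"],"x",((s["ee_pos"]-[.4817,.3289,0])@e*1000).round(2),"fe",(s["force"]@e).round(2),s["force"].round(2))
E
python3 f.py
```

```text
clock: 11.85
ee_pos: [0.4425, 0.3045, 0.0047]
orientation: [[0.848, 0.53, -0.0], [0.53, -0.848, -0.0], [-0.0, 0.0, -1.0]]
force: [-0.3, -0.2, 0.1]
grip_width: 0.0005
t 11.85 x -46.16 fe -0.31 [-0.26 -0.17  0.12]
```

```bash
python3 -m jog '[{"x":0.0005,"y":0.0003,"z":0,"twist":0,"gripper":1},{"x":0.0009,"y":0.0005,"z":0,"twist":0,"gripper":1}]'; python3 f.py; python3 -m jog '[{"x":0.0005,"y":0.0003,"z":0,"twist":0,"gripper":1},{"x":0.0009,"y":0.0005,"z":0,"twist":0,"gripper":1}]'; python3 f.py
```

```text
clock: 12.1
ee_pos: [0.4432, 0.305, 0.0047]
orientation: [[0.848, 0.53, -0.0], [0.53, -0.848, -0.0], [-0.0, -0.0, -1.0]]
force: [0.0, 0.5, 0.5]
grip_width: 0.0006
t 12.1 x -45.3 fe 0.29 [0.   0.55 0.45]
clock: 12.35
ee_pos: [0.4442, 0.3055, 0.0047]
orientation: [[0.848, 0.53, -0.0], [0.53, -0.848, -0.0], [-0.0, 0.0, -1.0]]
force: [-0.1, -0.4, 0.4]
grip_width: 0.0005
t 12.35 x -44.2 fe -0.3 [-0.09 -0.42  0.37]
```

```bash
python3 -m jog '[{"x":0.0004,"y":0.0003,"z":0,"twist":0,"gripper":1},{"x":0.0008,"y":0.0005,"z":0,"twist":0,"gripper":1}]'; python3 f.py; python3 -m jog '[{"x":0.0004,"y":0.0003,"z":0,"twist":0,"gripper":1},{"x":0.0008,"y":0.0005,"z":0,"twist":0,"gripper":1}]'; python3 f.py
```

```text
clock: 12.6
ee_pos: [0.445, 0.306, 0.0047]
orientation: [[0.848, 0.53, -0.0], [0.53, -0.848, -0.0], [-0.0, 0.0, -1.0]]
force: [-0.6, -0.2, -0.2]
grip_width: 0.0006
t 12.6 x -43.25 fe -0.64 [-0.65 -0.17 -0.18]
clock: 12.85
ee_pos: [0.4458, 0.3065, 0.0047]
orientation: [[0.848, 0.53, 0.0], [0.53, -0.848, -0.0], [-0.0, 0.0, -1.0]]
force: [0.0, -0.1, -0.2]
grip_width: 0.0002
t 12.85 x -42.3 fe -0.03 [ 0.03 -0.1  -0.15]
```

```bash
python3 -m jog '[{"x":0.0004,"y":0.0003,"z":0,"twist":0,"gripper":1},{"x":0.0008,"y":0.0005,"z":0,"twist":0,"gripper":1}]'; python3 f.py
```

```text
clock: 13.1
ee_pos: [0.4466, 0.307, 0.0047]
orientation: [[0.848, 0.53, -0.0], [0.53, -0.848, -0.0], [-0.0, 0.0, -1.0]]
force: [-1.0, 0.5, 0.1]
grip_width: 0.0003
t 13.1 x -41.36 fe -0.57 [-1.01  0.53  0.13]
```

```bash
python3 -m jog '[{"x":0.0004,"y":0.0003,"z":0,"twist":0,"gripper":1},{"x":0.0004,"y":0.0003,"z":0,"twist":0,"gripper":1}]'; python3 f.py
```

```text
clock: 13.35
ee_pos: [0.4471, 0.3073, 0.0047]
orientation: [[0.848, 0.53, 0.0], [0.53, -0.848, -0.0], [0.0, 0.0, -1.0]]
force: [-0.4, -0.6, 0.2]
grip_width: 0.0003
t 13.35 x -40.81 fe -0.67 [-0.4  -0.62  0.23]
```

Continue in half-millimetre steps.

```bash
python3 -m jog '[{"x":0.0004,"y":0.0003,"z":0,"twist":0,"gripper":1},{"x":0.0004,"y":0.0003,"z":0,"twist":0,"gripper":1}]'; python3 f.py
```

```text
clock: 13.6
ee_pos: [0.4474, 0.3076, 0.0048]
orientation: [[0.848, 0.53, 0.0], [0.53, -0.848, 0.0], [0.0, 0.0, -1.0]]
force: [-0.4, -0.4, -0.9]
grip_width: 0.0003
t 13.6 x -40.33 fe -0.56 [-0.41 -0.4  -0.89]
```

```bash
python3 -m jog '[{"x":0.0004,"y":0.0003,"z":0,"twist":0,"gripper":1},{"x":0.0004,"y":0.0003,"z":0,"twist":0,"gripper":1}]'; python3 f.py
```

```text
clock: 13.85
ee_pos: [0.4479, 0.3079, 0.0047]
orientation: [[0.848, 0.53, 0.0], [0.53, -0.848, -0.0], [0.0, 0.0, -1.0]]
force: [-0.5, -0.2, -0.4]
grip_width: 0.0002
t 13.85 x -39.82 fe -0.5 [-0.48 -0.17 -0.36]
```

```bash
python3 -m jog '[{"x":0.0004,"y":0.0003,"z":0,"twist":0,"gripper":1},{"x":0.0004,"y":0.0003,"z":0,"twist":0,"gripper":1}]'; python3 f.py
```

```text
clock: 14.1
ee_pos: [0.4482, 0.3082, 0.0047]
orientation: [[0.848, 0.53, -0.0], [0.53, -0.848, -0.0], [-0.0, 0.0, -1.0]]
force: [0.0, 0.4, -0.1]
grip_width: 0.0006
t 14.1 x -39.37 fe 0.22 [ 0.03  0.36 -0.12]
```

```bash
python3 -m jog '[{"x":0.0004,"y":0.0003,"z":0,"twist":0,"gripper":1},{"x":0.0004,"y":0.0003,"z":0,"twist":0,"gripper":1}]'; python3 f.py
```

```text
clock: 14.35
ee_pos: [0.4485, 0.3085, 0.0047]
orientation: [[0.848, 0.53, -0.0], [0.53, -0.848, -0.0], [-0.0, -0.0, -1.0]]
force: [-0.8, -0.2, -1.0]
grip_width: 0.0004
t 14.35 x -38.93 fe -0.78 [-0.79 -0.2  -1.03]
```

```bash
python3 -m jog '[{"x":0.0004,"y":0.0003,"z":0,"twist":0,"gripper":1},{"x":0.0004,"y":0.0003,"z":0,"twist":0,"gripper":1}]'; python3 f.py
```

```text
clock: 14.6
ee_pos: [0.4488, 0.3087, 0.0047]
orientation: [[0.848, 0.53, -0.0], [0.53, -0.848, -0.0], [-0.001, -0.0, -1.0]]
force: [-1.7, -0.7, 0.2]
grip_width: 0.0005
t 14.6 x -38.67 fe -1.78 [-1.67 -0.69  0.18]
```

```bash
python3 -m jog '[{"x":0.0004,"y":0.0003,"z":0,"twist":0,"gripper":1},{"x":0.0004,"y":0.0003,"z":0,"twist":0,"gripper":1}]'; python3 f.py
```

```text
clock: 14.85
ee_pos: [0.4489, 0.3088, 0.0046]
orientation: [[0.848, 0.53, -0.001], [0.53, -0.848, -0.001], [-0.001, -0.0, -1.0]]
force: [-4.0, -2.9, 1.7]
grip_width: 0.0004
t 14.85 x -38.51 fe -4.89 [-3.98 -2.86  1.67]
```

```bash
python3 -m jog '[{"x":-0.005,"y":-0.0031,"z":0,"twist":0,"gripper":1},{"x":-0.03,"y":-0.019,"z":0,"twist":0,"gripper":1},{"x":-0.04,"y":-0.025,"z":0.06,"twist":0,"gripper":1},{"x":-0.04,"y":-0.08,"z":0.09,"twist":0,"gripper":1},{"x":-0.04,"y":-0.14,"z":0.11,"twist":0,"gripper":1}]'
python3 -m jog '[{"x":-0.01,"y":-0.06,"z":0.02,"twist":0,"gripper":1},{"x":-0.02,"y":-0.12,"z":0.02,"twist":0,"gripper":1},{"x":-0.02,"y":-0.12,"z":0.02,"twist":0,"gripper":1}]'
python3 - <<'E'
from h import *
c=cam("scene");save(c,"s9c.png",(250,330,145,205),10)
c=cam("top");save(c,"t9c.png",(220,310,170,240),8.5)
s=read_state();print(s["ee_pos"],s["force"])
E
```

```text
clock: 15.48
ee_pos: [0.4102, 0.1695, 0.1159]
orientation: [[0.847, 0.532, 0.003], [0.532, -0.847, 0.001], [0.003, 0.0, -1.0]]
force: [1.1, -0.4, 0.5]
grip_width: 0.0003
clock: 15.85
ee_pos: [0.3887, 0.0466, 0.1349]
orientation: [[0.852, 0.524, 0.001], [0.524, -0.852, 0.003], [0.002, -0.001, -1.0]]
force: [-1.0, 0.6, -0.7]
grip_width: 0.0007
[0.3896979  0.04994629 0.13468376] [-0.55105632  0.23576146  0.55609087]
```

View pics/s9c.png

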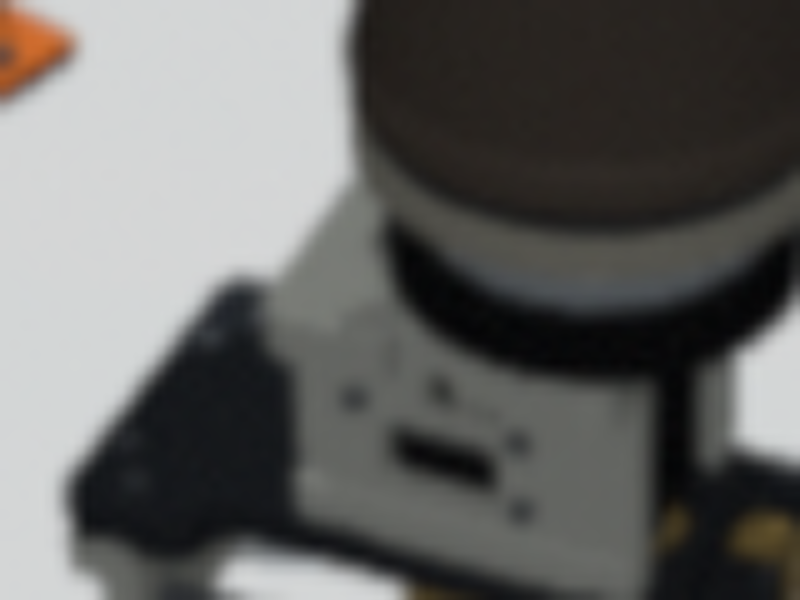

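View pics/t9c.png

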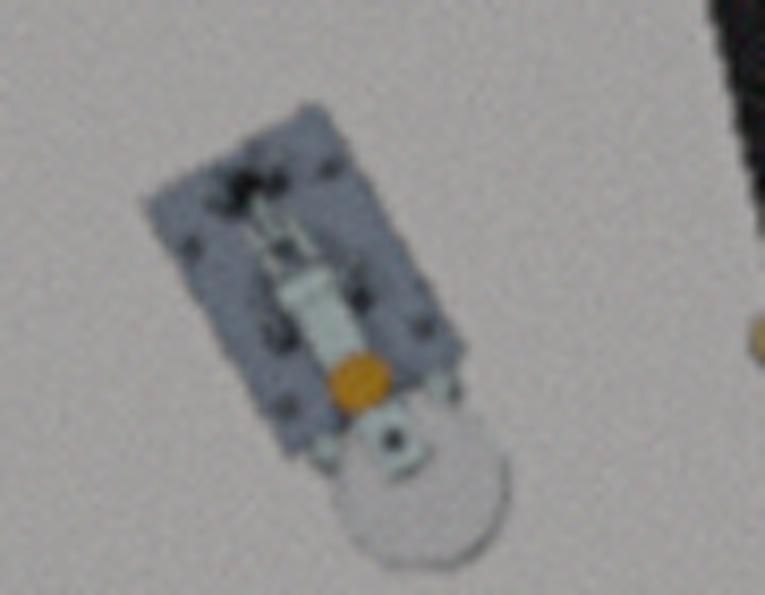

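Run:
```python
from h import *
c=cam("top")
W=lambda q,z:px2w(c,220+q[0]/8.5-.44,170+q[1]/8.5-.44,z)[:2]
p=W((421.5,484.5),.011)
e=np.array([.849,.529]);n=np.array([-.529,.849])
print(p,[((W(q,.015)-p)@e,(W(q,.015)-p)@n) for q in[(440,384),(327,449)]])
for z in(.05,.06,.066):print(z,W((360,381),z),(W((360,381),z)-p)@e,(W((360,381),z)-p)@n)
print(p+.0363*e)
```

```text
[0.48120742 0.33018679] [(np.float64(0.02793649984154237), np.float64(-0.024413516596796535)), (np.float64(0.028425949435408306), np.float64(0.022869170727121618))]
0.05 [0.51382844 0.34942503] 0.03787227979476335 -0.0009232539482185891
0.06 [0.51251149 0.34826194] 0.03613891911956879 -0.0012140498603265253
0.066 [0.51172132 0.34756409] 0.03509890271445206 -0.0013885274075913993
[0.51202612 0.34938949]
```

```bash
python3 -m jog '[{"x":0.022,"y":0.055,"z":0,"twist":0,"gripper":1},{"x":0.045,"y":0.11,"z":0,"twist":0,"gripper":1},{"x":0.068,"y":0.165,"z":0,"twist":0,"gripper":1},{"x":0.09,"y":0.22,"z":0,"twist":0,"gripper":1},{"x":0.11,"y":0.27,"z":0,"twist":0,"gripper":1}]'
python3 -m jog '[{"x":0.014,"y":0.029,"z":0,"twist":0,"gripper":1},{"x":0.014,"y":0.029,"z":-0.03,"twist":0,"gripper":1},{"x":0.014,"y":0.029,"z":-0.05,"twist":0,"gripper":1},{"x":0.014,"y":0.029,"z":-0.05,"twist":0,"gripper":1}]'; python3 f.py
python3 - <<'E'
from h import *
c=cam("scene");save(c,"s10c.png",(230,350,115,205),6.6)
E
```

```text
clock: 16.62
ee_pos: [0.4991, 0.3241, 0.1334]
orientation: [[0.846, 0.533, -0.0], [0.533, -0.846, -0.001], [-0.001, 0.0, -1.0]]
force: [1.6, -0.0, 0.4]
grip_width: 0.0005
clock: 17.12
ee_pos: [0.5119, 0.3488, 0.0826]
orientation: [[0.848, 0.531, -0.003], [0.531, -0.848, -0.002], [-0.004, 0.0, -1.0]]
force: [0.5, -0.3, 0.5]
grip_width: 0.0006
t 17.125 x 36.16 fe 0.28 [ 0.5  -0.27  0.47]
```

View pics/s10c.png

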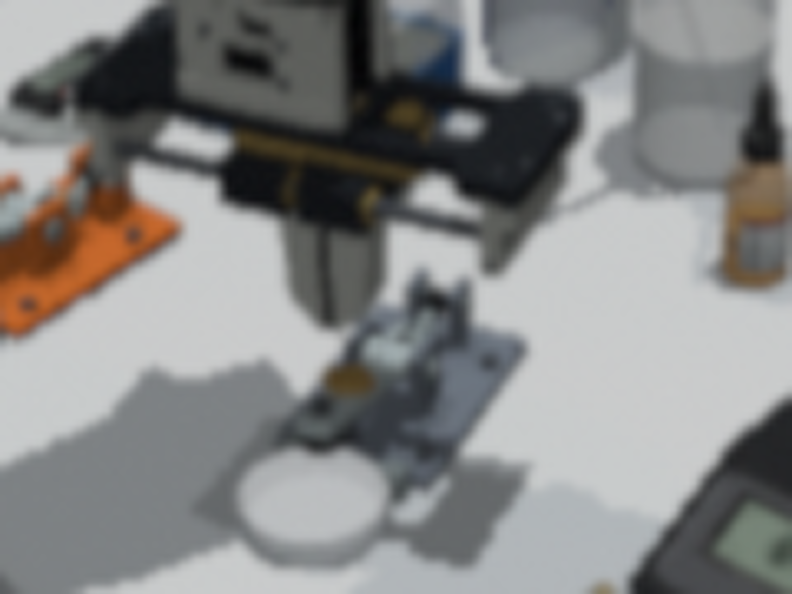

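```bash
python3 -m jog '[{"x":0.0005,"y":0.0003,"z":-0.008,"twist":0,"gripper":1},{"x":0.0005,"y":0.0003,"z":-0.013,"twist":0,"gripper":1},{"x":0.0005,"y":0.0003,"z":-0.015,"twist":0,"gripper":1},{"x":0.0005,"y":0.0003,"z":-0.015,"twist":0,"gripper":1}]'; python3 f.py
```

```text
clock: 17.68
ee_pos: [0.5139, 0.3492, 0.0695]
orientation: [[0.848, 0.53, -0.0], [0.53, -0.848, 0.0], [0.0, -0.0, -1.0]]
force: [0.2, 0.8, -0.4]
grip_width: 0.0005
t 17.675 x 38.11 fe 0.56 [ 0.18  0.77 -0.36]
```

```bash
python3 -m jog '[{"x":0,"y":0,"z":-0.0007,"twist":0,"gripper":1},{"x":0,"y":0,"z":-0.0014,"twist":0,"gripper":1},{"x":0,"y":0,"z":-0.002,"twist":0,"gripper":1}]'|tail -2
```

```text
force: [-0.3, -0.0, 0.5]
grip_width: 0.0004
```

```bash
python3 -m jog '[{"x":0,"y":0,"z":-0.0007,"twist":0,"gripper":1},{"x":0,"y":0,"z":-0.0014,"twist":0,"gripper":1}]'|tail -4
```

```text
ee_pos: [0.5139, 0.3493, 0.066]
orientation: [[0.848, 0.53, -0.0], [0.53, -0.848, -0.0], [-0.0, 0.0, -1.0]]
force: [0.2, 0.7, 0.1]
grip_width: 0.0007
```

```bash
python3 -m jog '[{"x":0,"y":0,"z":-0.0007,"twist":0,"gripper":1},{"x":0,"y":0,"z":-0.0014,"twist":0,"gripper":1}]'|tail -4; python3 f.py
```

```text
ee_pos: [0.5139, 0.3493, 0.0646]
orientation: [[0.848, 0.53, 0.0], [0.53, -0.848, -0.0], [0.0, 0.0, -1.0]]
force: [0.8, 0.1, -0.5]
grip_width: 0.0005
t 18.55 x 38.14 fe 0.72 [ 0.77  0.13 -0.48]
```

```bash
python3 -m jog '[{"x":0,"y":0,"z":-0.0007,"twist":0,"gripper":1},{"x":0,"y":0,"z":-0.0014,"twist":0,"gripper":1}]'|sed -n '2p;4p'
```

```text
ee_pos: [0.5139, 0.3493, 0.0632]
force: [-0.9, -0.0, 0.3]
```

```bash
python3 -m jog '[{"x":0,"y":0,"z":-0.0007,"twist":0,"gripper":1},{"x":0,"y":0,"z":-0.0014,"twist":0,"gripper":1}]'|sed -n '2p;4p'
```

```text
ee_pos: [0.5139, 0.3493, 0.0618]
force: [0.1, 0.2, -0.4]
```

```bash
python3 -m jog '[{"x":0,"y":0,"z":-0.0007,"twist":0,"gripper":1},{"x":0,"y":0,"z":-0.0014,"twist":0,"gripper":1}]'|sed -n '2p;4p'
```

```text
ee_pos: [0.5139, 0.3493, 0.0604]
force: [-0.3, 0.8, 0.1]
```

```bash
python3 -m jog '[{"x":0,"y":0,"z":-0.0007,"twist":0,"gripper":1},{"x":0,"y":0,"z":-0.0014,"twist":0,"gripper":1}]'|sed -n '2p;4p'
```

```text
ee_pos: [0.5139, 0.3493, 0.059]
force: [-0.3, 0.2, -0.2]
```

```bash
python3 -m jog '[{"x":0,"y":0,"z":-0.0007,"twist":0,"gripper":1},{"x":0,"y":0,"z":-0.0014,"twist":0,"gripper":1}]'|sed -n '2p;4p'
```

```text
ee_pos: [0.5139, 0.3492, 0.0576]
force: [-1.0, -0.3, -0.5]
```

```bash
python3 -m jog '[{"x":0,"y":0,"z":-0.0007,"twist":0,"gripper":1},{"x":0,"y":0,"z":-0.0014,"twist":0,"gripper":1}]'|sed -n '2p;4p'
```

```text
ee_pos: [0.5139, 0.3493, 0.0562]
force: [0.4, -0.3, -0.0]
```

```bash
python3 -m jog '[{"x":0,"y":0,"z":-0.0007,"twist":0,"gripper":1},{"x":0,"y":0,"z":-0.0014,"twist":0,"gripper":1}]'|sed -n '2p;4p'
```

```text
ee_pos: [0.5139, 0.3493, 0.0548]
force: [-0.3, -0.3, -0.0]
```

```bash
python3 -m jog '[{"x":0,"y":0,"z":-0.0007,"twist":0,"gripper":1},{"x":0,"y":0,"z":-0.0014,"twist":0,"gripper":1}]'|sed -n '2p;4p'
```

```text
ee_pos: [0.514, 0.3493, 0.0537]
force: [-1.8, -0.7, 5.9]
```

```bash
python3 -m jog '[{"x":0,"y":0,"z":-0.0007,"twist":0,"gripper":1},{"x":0,"y":0,"z":-0.0014,"twist":0,"gripper":1}]'|sed -n '2p;4p'
```

```text
ee_pos: [0.5137, 0.3491, 0.0525]
force: [-3.9, -1.7, 7.6]
```

```bash
python3 -m jog '[{"x":0,"y":0,"z":-0.0007,"twist":0,"gripper":1},{"x":0,"y":0,"z":-0.0014,"twist":0,"gripper":1}]'|sed -n '2p;4p'
```

```text
ee_pos: [0.5131, 0.3488, 0.0508]
force: [-4.3, -2.2, 6.5]
```

```bash
python3 -m jog '[{"x":0,"y":0,"z":-0.0007,"twist":0,"gripper":1},{"x":0,"y":0,"z":-0.0014,"twist":0,"gripper":1}]'|sed -n '2p;4p'
```

```text
ee_pos: [0.5136, 0.3489, 0.0495]
force: [-2.7, -1.5, 4.7]
```

```bash
python3 -m jog '[{"x":0,"y":0,"z":-0.0007,"twist":0,"gripper":1},{"x":0,"y":0,"z":-0.0014,"twist":0,"gripper":1}]'|sed -n '2p;4p'
```

```text
ee_pos: [0.5138, 0.3491, 0.0479]
force: [-1.2, -0.6, 3.4]
```

Pressed 6 mm so far and the force is falling as described.

```bash
python3 -m jog '[{"x":0,"y":0,"z":-0.0007,"twist":0,"gripper":1},{"x":0,"y":0,"z":-0.0014,"twist":0,"gripper":1}]'|sed -n '2p;4p'
```

```text
ee_pos: [0.514, 0.3493, 0.0464]
force: [-1.7, -0.1, 3.0]
```

```bash
python3 -m jog '[{"x":0,"y":0,"z":-0.0005,"twist":0,"gripper":1},{"x":0,"y":0,"z":-0.001,"twist":0,"gripper":1}]'|sed -n '2p;4p'
```

```text
ee_pos: [0.5139, 0.3493, 0.0454]
force: [-0.3, -0.1, 1.9]
```

```bash
python3 -m jog '[{"x":0,"y":0,"z":-0.0005,"twist":0,"gripper":1},{"x":0,"y":0,"z":-0.001,"twist":0,"gripper":1}]'|sed -n '2p;4p'
```

```text
ee_pos: [0.5139, 0.3493, 0.0444]
force: [-1.6, 0.1, 0.4]
```

```bash
python3 -m jog '[{"x":0,"y":0,"z":-0.0005,"twist":0,"gripper":1},{"x":0,"y":0,"z":-0.0005,"twist":0,"gripper":1}]'|sed -n '2p;4p';python3 - <<'E'
from h import *
c=cam("scene");save(c,"s11c.png",(250,330,145,205),10)
E
```

```text
ee_pos: [0.5139, 0.3493, 0.0438]
force: [0.1, -1.1, 0.2]
```

View pics/s11c.png

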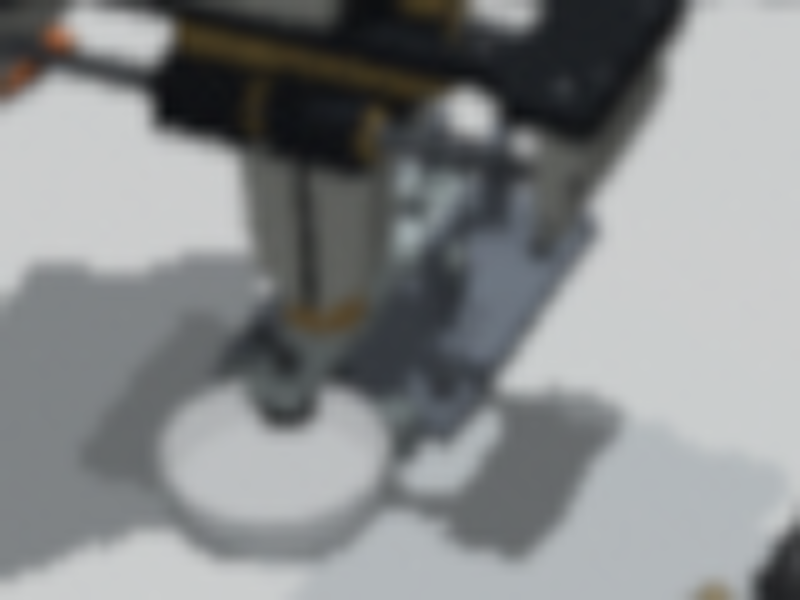

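```bash
python3 -m jog '[{"x":0,"y":0,"z":-0.0005,"twist":0,"gripper":1},{"x":0,"y":0,"z":-0.0005,"twist":0,"gripper":1}]'|sed -n '2p;4p'
```

```text
ee_pos: [0.5139, 0.3493, 0.0434]
force: [0.2, -0.2, -0.3]
```

```bash
python3 -m jog '[{"x":0,"y":0,"z":-0.0004,"twist":0,"gripper":1},{"x":0,"y":0,"z":-0.0004,"twist":0,"gripper":1},{"x":0,"y":0,"z":-0.0004,"twist":0,"gripper":1}]'|sed -n '2p;4p';python3 - <<'E'
from h import *
c=cam("scene");save(c,"s12c.png",(250,330,145,205),10)
E
```

```text
ee_pos: [0.5139, 0.3493, 0.043]
force: [0.6, 0.3, -0.4]
```

View pics/s12c.png

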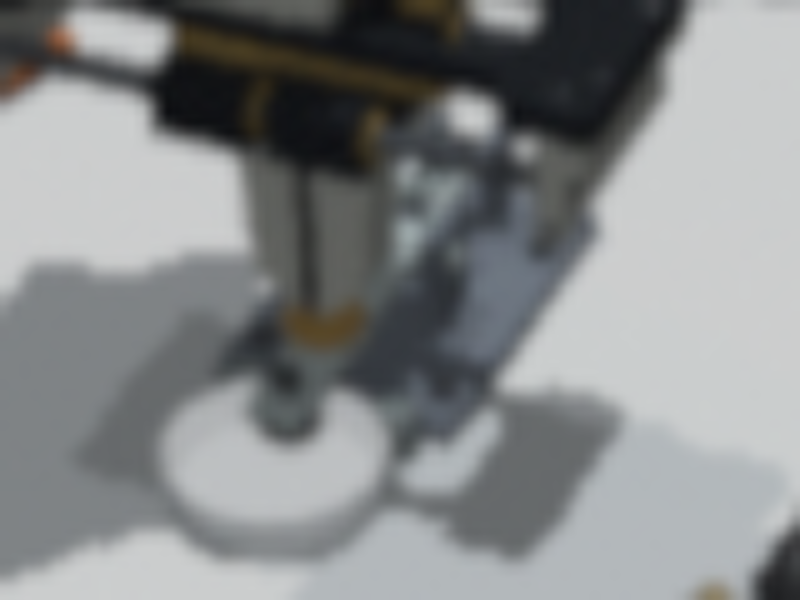

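The arm has snapped down: the foot moved from (285,405) to (290,425) and now sits on the dish. The screw at (322,330) has come away from the fingers, and the force is zero. I lift straight up and retreat.

```bash
python3 -m jog '[{"x":0,"y":0,"z":0.005,"twist":0,"gripper":1},{"x":0,"y":0,"z":0.03,"twist":0,"gripper":1},{"x":0,"y":0,"z":0.07,"twist":0,"gripper":1},{"x":-0.02,"y":-0.05,"z":0.1,"twist":0,"gripper":1},{"x":-0.04,"y":-0.1,"z":0.12,"twist":0,"gripper":1}]'
python3 -m jog '[{"x":-0.02,"y":-0.055,"z":0.03,"twist":0,"gripper":1},{"x":-0.04,"y":-0.11,"z":0.06,"twist":0,"gripper":1},{"x":-0.05,"y":-0.17,"z":0.06,"twist":0,"gripper":1},{"x":-0.05,"y":-0.22,"z":0.06,"twist":0,"gripper":1},{"x":-0.05,"y":-0.22,"z":0.06,"twist":0,"gripper":1}]'
python3 - <<'E'
from h import *
c=cam("scene");save(c,"s13c.png",(230,350,115,205),6.6)
c=cam("top");save(c,"t13c.png",(220,310,170,240),8.5)
E
```

```text
clock: 23.9
ee_pos: [0.4742, 0.248, 0.1646]
orientation: [[0.848, 0.531, 0.002], [0.531, -0.848, 0.001], [0.002, 0.0, -1.0]]
force: [0.6, -0.5, 0.8]
grip_width: 0.0004
clock: 24.52
ee_pos: [0.4235, 0.0255, 0.2237]
orientation: [[0.852, 0.524, 0.001], [0.524, -0.852, 0.003], [0.002, -0.002, -1.0]]
force: [0.3, 0.7, 0.4]
grip_width: 0.0005
```

View pics/s13c.png

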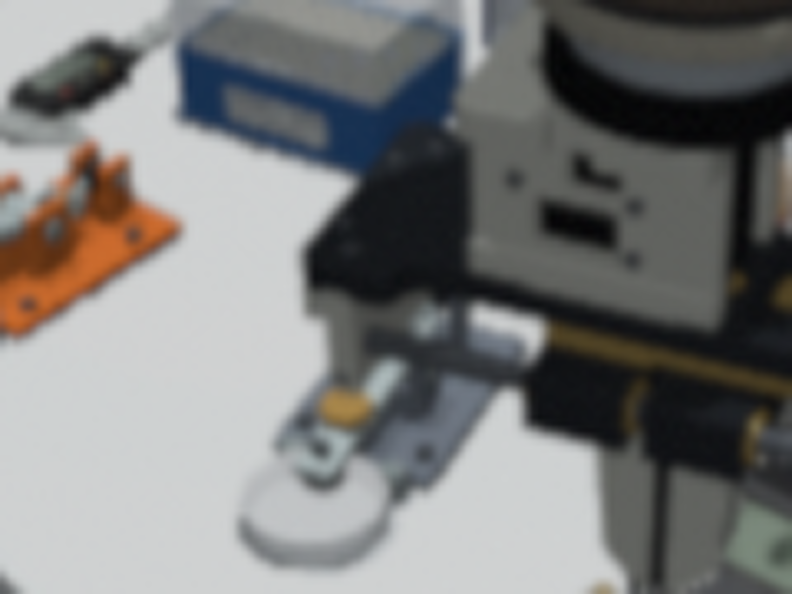

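View pics/t13c.png

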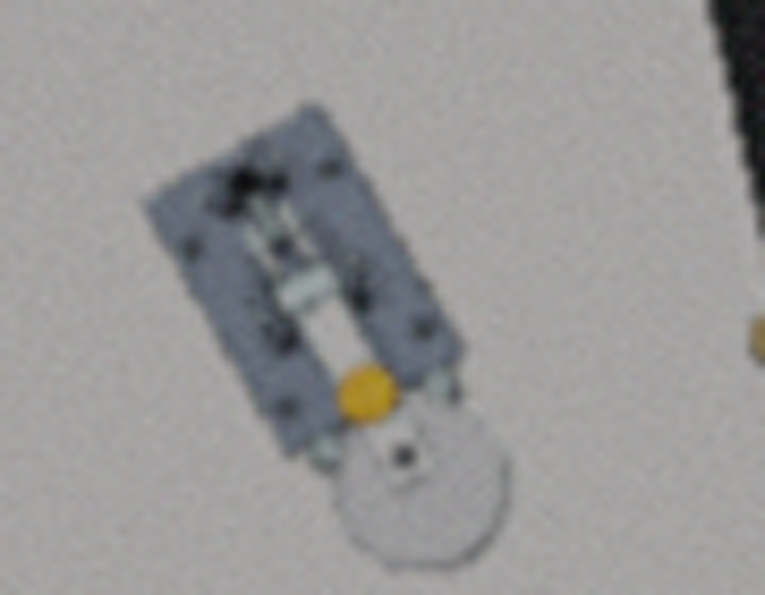

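In the scene view the arm is down, with the foot on the dish at (320,475). In the top view the dish outline is unchanged (edges 335–509, bottom 570) and still touches both pins. I settle the arm and hand in.

```bash
python3 -m jog '[{"x":0,"y":0,"z":0,"twist":0,"gripper":1},{"x":0,"y":0,"z":0,"twist":0,"gripper":1},{"x":0,"y":0,"z":0,"twist":0,"gripper":1}]'; python3 -c "
from cell import *;print(sign_off())"
```

```text
clock: 25.0
ee_pos: [0.4239, 0.0298, 0.223]
orientation: [[0.847, 0.531, -0.0], [0.531, -0.847, -0.001], [-0.001, 0.001, -1.0]]
force: [0.2, 0.1, 0.0]
grip_width: -0.0001
the job is handed in; nothing more can be done
None
```

The dish is home against both stop pins and the clamp's arm has snapped over onto it. I handed the job in at 25 s; no verdict was reported.

- **Dish:** I did not grip it, because the fixed grip of about 30 N would have passed the 15 N limit. I slid it over with two spread fingertips, then pushed it home with the fingers closed, reading about 5 N at the end. After I let go, the top picture put its centre within about 1 mm of where the pins say home is.
- **Clamp:** My fingers met the screw top at about 54 mm. The upward force peaked at 7.6 N (about 8.7 N with the sideways part) and fell to zero some 10 to 11 mm further down. The arm then dropped onto the dish by itself, leaving the screw clear of the fingers.
- **Last checks:** After I backed away, both cameras showed the arm down with its foot on the dish, and the dish outline had not moved. The wrist force was zero. I could not measure the clamp's hold on the dish; the pictures are the only evidence for it.
- **Disagreement:** The fingers felt the dish stop about 2 mm further in than the first camera estimate. The later picture agreed with the pins.
- **Bystanders:** I never touched the brass weights, the vial or the orange clamp, but I did not measure the bystanders again at the end.

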